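# Kit the spare breakers for the switch cabinet

## Task

Gather the four circuit breakers (the modules with a black toggle) from the bench into the kit caddy: three-pole in the wide pocket, two-pole in the middle one, and a single-pole in each narrow one. Each must stand upright, toggle up, down on its pocket's floor, lengthwise in the pocket either way round. Leave the look-alikes without a toggle, the blank module and the timer, where they are.

Things in the scene. Friction and masses are not known exactly. Their poses are not given: they have to be found in the camera images.
- breaker_three_center (a point): Three-pole circuit breaker, about 360 g. Loose, standing on its back with its front up. White plastic body, in mm: 82 long (x) x 54 wide (y) x 44 high, with a raised nose in the middle of its length, 46 long, as wide as the body, up to 63; flat parallel sides. On the nose stands a black toggle bar across the width, its top 74 above the underside. This point is its centre, 37 above the underside; x along the length, y across the width, z up out of the front.
- breaker_two_center (a point): Two-pole circuit breaker, about 240 g. Loose, standing on its back with its front up. White plastic body, in mm: 82 long (x) x 36 wide (y) x 44 high, with a raised nose in the middle of its length, 46 long, as wide as the body, up to 63; flat parallel sides. On the nose stands a black toggle bar across the width, its top 74 above the underside. This point is its centre, 37 above the underside; x along the length, y across the width, z up out of the front.
- breaker_one_a_center (a point): Single-pole circuit breaker, about 120 g. Loose, standing on its back with its front up. White plastic body, in mm: 82 long (x) x 18 wide (y) x 44 high, with a raised nose in the middle of its length, 46 long, as wide as the body, up to 63; flat parallel sides. On the nose stands a black toggle bar across the width, its top 74 above the underside. This point is its centre, 37 above the underside; x along the length, y across the width, z up out of the front.
- breaker_one_b_center (a point): Second single-pole circuit breaker, about 120 g. Loose, standing on its back with its front up. White plastic body, in mm: 82 long (x) x 18 wide (y) x 44 high, with a raised nose in the middle of its length, 46 long, as wide as the body, up to 63; flat parallel sides. On the nose stands a black toggle bar across the width, its top 74 above the underside. This point is its centre, 37 above the underside; x along the length, y across the width, z up out of the front.
- blank_center (a point): Look-alike to leave alone: blank spacer module, 60 g. Loose, standing on its back with its front up. White plastic body, in mm: 82 long (x) x 18 wide (y) x 44 high, with a raised nose in the middle of its length, 46 long, as wide as the body, up to 63; flat parallel sides. Nothing on the nose, no toggle, no screws. This point is 37 above its underside; x along the length, y across the width.
- timer_center (a point): Look-alike to leave alone: timer module, 150 g. Loose, standing on its back with its front up. White plastic body, in mm: 82 long (x) x 36 wide (y) x 44 high, with a raised nose in the middle of its length, 46 long, as wide as the body, up to 63; flat parallel sides. On the nose a round grey dial of 28 diameter, top 74 above the underside, no toggle. This point is 37 above its underside; x along the length, y across the width.
- pocket_wide: The wide pocket: one of four black inserts of equal outside (106 x 88 mm, 18 high), two by two, 2 apart, in shuffled order in a fixed grey tray (228 x 190, rim 22 above the table). Pocket 98 long (x) x 70 wide (y), 14 deep, grey floor; for the three-pole breaker. Origin: centre of the insert's underside, 4 below the pocket floor; pocket centred on it; x along the pocket, z up. Fixed.
- pocket_middle: The middle pocket: one of four black inserts of equal outside (106 x 88 mm, 18 high), two by two, 2 apart, in shuffled order in a fixed grey tray (228 x 190, rim 22 above the table). Pocket 98 long (x) x 52 wide (y), 14 deep, grey floor; for the two-pole breaker. Origin: centre of the insert's underside, 4 below the pocket floor; pocket centred on it; x along the pocket, z up. Fixed.
- pocket_narrow_a: The first narrow pocket: one of four black inserts of equal outside (106 x 88 mm, 18 high), two by two, 2 apart, in shuffled order in a fixed grey tray (228 x 190, rim 22 above the table). Pocket 98 long (x) x 34 wide (y), 14 deep, grey floor; for either single-pole breaker. Origin: centre of the insert's underside, 4 below the pocket floor; pocket centred on it; x along the pocket, z up. Fixed.
- pocket_narrow_b: The second narrow pocket: one of four black inserts of equal outside (106 x 88 mm, 18 high), two by two, 2 apart, in shuffled order in a fixed grey tray (228 x 190, rim 22 above the table). Pocket 98 long (x) x 34 wide (y), 14 deep, grey floor; for either single-pole breaker. Origin: centre of the insert's underside, 4 below the pocket floor; pocket centred on it; x along the pocket, z up. Fixed.
Mind the look-alikes: they are no part of the job. Leave any blue look-alike of the part that bears breaker_three_center alone.

How it is judged:
At the end, for the whole second after the job is handed in: Each breaker's centre within 13 mm (level) of its pocket's centre, 35 to 45 mm above the pocket's origin (41 when down), upright within 0.15 rad, lengthwise within 0.35 rad, at rest; one single-pole in each narrow pocket, either way; blank and timer within 20 mm of their starts (horizontal distance between breaker_three_center and pocket_wide below 0.013 m and z of breaker_three_center in the frame of pocket_wide between 0.035 and 0.045 m and angle between each of breaker_three_center, breaker_two_center's own z axis and vertical below 0.15 rad and angle between the x axis of breaker_three_center and the x axis of pocket_wide, either way round below 0.35 rad and horizontal distance between breaker_two_center and pocket_middle below 0.013 m and z of breaker_two_center in the frame of pocket_middle between 0.035 and 0.045 m and angle between the x axis of breaker_two_center and the x axis of pocket_middle, either way round below 0.35 rad and (((horizontal distance between breaker_one_a_center and pocket_narrow_a below 0.013 m and z of breaker_one_a_center in the frame of pocket_narrow_a between 0.035 and 0.045 m and angle between breaker_one_a_center's own z axis and vertical below 0.15 rad and angle between the x axis of breaker_one_a_center and the x axis of pocket_narrow_a, either way round below 0.35 rad) and (horizontal distance between breaker_one_b_center and pocket_narrow_b below 0.013 m and z of breaker_one_b_center in the frame of pocket_narrow_b between 0.035 and 0.045 m and angle between breaker_one_b_center's own z axis and vertical below 0.15 rad and angle between the x axis of breaker_one_b_center and the x axis of pocket_narrow_b, either way round below 0.35 rad)) or ((horizontal distance between breaker_one_a_center and pocket_narrow_b below 0.013 m and z of breaker_one_a_center in the frame of pocket_narrow_b between 0.035 and 0.045 m and angle between breaker_one_a_center's own z axis and vertical below 0.15 rad and angle between the x axis of breaker_one_a_center and the x axis of pocket_narrow_b, either way round below 0.35 rad) and (horizontal distance between breaker_one_b_center and pocket_narrow_a below 0.013 m and z of breaker_one_b_center in the frame of pocket_narrow_a between 0.035 and 0.045 m and angle between breaker_one_b_center's own z axis and vertical below 0.15 rad and angle between the x axis of breaker_one_b_center and the x axis of pocket_narrow_a, either way round below 0.35 rad))) and linear speed of each of breaker_three, breaker_two, breaker_one_a, breaker_one_b below 0.02 m/s and distance of each of blank_center, timer_center from where it was at the start of the episode below 0.02 m); the robot touches nothing.
It fails at once if the blank was disturbed (moved over 20 mm or tipped) (distance of blank_center from where it was at the start of the episode above 0.02 m or angle between blank_center's own z axis and vertical above 0.5 rad).
It fails at once if the timer was disturbed (moved over 20 mm or tipped) (distance of timer_center from where it was at the start of the episode above 0.02 m or angle between timer_center's own z axis and vertical above 0.5 rad).
It also fails if it takes over 120 s, if anything falls off the work surface, if the arm or the gripper's body presses on something with over 40 N, if the wrist force passes 120 N, or if a joint passes its speed limit or range.

## Robot

A 6-joint arm with a two-finger parallel gripper is mounted at the origin on the work surface. World frame = base frame: x ahead of the robot, y to its left, z up, the work surface at z = 0. Lengths are in m, angles in rad, forces in N, time in s.
With the tool pointing down it reaches from about 0.35 to 0.85 m from the base axis. Payload 8.1 kg.
Tool frame: the origin (TCP) lies between the finger pads; the fingertips stand 14 mm ahead of it and the grasp point (between the pads) lies 5 mm behind it; z points along the fingers, y is the direction in which the jaws open and shut (so a half turn about z gives the same grasp; the last joint's range is limited). The gripper opens to 93 mm and grips with 3 to 60 N. Pads are 15 mm wide; open, the fingers measure 128 mm over their backs; the gripper's body (75 mm by 188 mm) begins 65 mm behind the grasp point.
Start: joints at [-1.252, 0.13, 1.488, -0, 1.523, -0.085], TCP at [0.236, -0.552, 0.233] pointing down, gripper open.
Joint ranges: [-2.96, 2.96], [-0.89, 2.26], [0.02, 2.5], [-1.34, 4.48], [0, 2.73], [-2.66, 2.66]. Speed limits (rad/s): [2.39, 2.39, 2.79, 3.14, 3.14, 3.14].

## Interface

Orientations are given as a rotation vector (axis times angle).
In Python, from plant import robot gives the robot as it stands.
- The arm moves only by the tool step_arm, never from a script. Its argument "targets" is a list of rows, each an object of numbers: "tx", "ty", "tz": the shift along the tool's x, y, z in mm; "ax", "ay", "az": the turn, a rotation vector about the tool's x, y, z in rad; "grip": the closure in counts, from 0 (fully open) to 255 (shut). In form: [{"tx": .., "ty": .., "tz": .., "ax": .., "ay": .., "az": .., "grip": ..}, ...]. A call has 1 to 20 rows; each row shifts and turns the commanded pose from where the row before left it, along the tool's axes as they then stand; what a row does not reach is not made up. A row lasts 1/10 s, in which the tool goes at most 50 mm and 8.59 degrees, less where a joint would pass 70% of its speed; a pose out of reach is approached as far as the arm can. A call with a gripper value outside its range is refused whole. The fingers move at their own pace and stop on an object; "squeeze" is the grip in N (left out, the last holds). Time passes only in rows, so rows that do not move let the fingers close. It gives the time, the measured TCP pose, the force and the opening at its end, in the units of the state.
- robot.read_state(): the state, without advancing time (a new reading comes with each control period).
- robot.read_camera(name): name is "scene" or "top" or "wrist"; returns a dict with "frame" (384x512x3 uint8, blue, green, red), "fx", "fy", "cx", "cy" (pixels), "R" (3x3) and "t" (3): a world point X has camera coordinates R X + t. Camera axes: x right, y down, z forward; pixel columns grow to the right and rows downward; lengths in m; the calibration is good to about 2 mm. A picture is of the moment at which its call begins. There is no depth.
- robot.close_job(): hands the job in, once; it reports no verdict.
The state is a dict: "t": time; "q": joint angles; "dq": joint speeds; "joint_torque": joint torques, N m; "tool_pos": TCP position; "orientation": TCP orientation; "force": force on the tool from outside, world axes, zero at the start; "wrist_torque": the same for the moment, N m; "opening": finger opening in m.
Only numpy, scipy, OpenCV 4.12 (cv2) and the standard library are available. Lean on these libraries where they do the work, as an engineer would, in place of code of your own. Each camera call takes 0.05 s, during which the arm holds its last target.

## Working session

There is one attempt and no reset: what is moved stays moved. The work goes in short steps, Python scripts to look and compute and a tool call to move; the robot and the scene stay as the last step left them, time stands still between calls to the robot, and variables do not carry over. Pictures are saved under pics/ and viewed, and the job is handed in when it is done.

Besides the shell and the picture viewer there is one more tool, called after "Call:" by a JSON object that holds its "api" and its "payload". step_arm: Moves the arm, as the interface text tells. Its arguments: {"type":"object","properties":{"targets":{"type":"array"},"squeeze":{"type":"number"}},"required":["targets"]}

```bash
mkdir -p pics; ls; python3 - <<'E'
from plant import robot
import cv2,numpy as np
print(robot.read_state())
for n in ["scene","top","wrist"]:
    c=robot.read_camera(n); cv2.imwrite(f"pics/{n}0.png",c["frame"]); print(n,c["fx"],c["fy"],c["cx"],c["cy"],c["R"],c["t"])
E
```

```text
pics
{'t': 0.0, 'q': array([-1.25240507e+00,  1.31114612e-01,  1.48927462e+00,  1.42311067e-05,
        1.52302654e+00, -8.54045519e-02]), 'dq': array([-0.00013341, -0.00036516,  0.00201423, -0.00083074,  0.00057861,
        0.00029412]), 'joint_torque': array([-5.76424791e-04, -5.59830809e+01, -4.91771221e+01,  7.68589578e-02,
        3.55594454e-02, -1.43476900e-04]), 'tool_pos': array([ 0.23559707, -0.55121186,  0.23161781]), 'orientation': array([-3.07600446e+00, -6.29616062e-01,  3.10498345e-04]), 'force': array([-0.08460922, -0.43691047, -0.10258376]), 'wrist_torque': array([ 0.00487321, -0.00641219, -0.03032739]), 'opening': 0.09292557819144841}
scene 384.25365609751964 384.25365609751964 251.16361584789752 194.44183849946887 [[ 0.7596365   0.65026189  0.01057606]
 [ 0.52254351 -0.60059303 -0.60517459]
 [-0.38717007  0.46523916 -0.79602253]] [-0.40216785 -0.2537934   1.26112022]
top 414.1276015476465 414.1276015476465 251.4481271683656 193.95289736457775 [[ 0.01137486 -0.99988103 -0.01041782]
 [-0.98323468 -0.0092881  -0.1821079 ]
 [ 0.18198947  0.01231461 -0.98322336]] [-0.02703696  0.51740102  0.93580713]
wrist 329.53165558610715 329.53165558610715 258.4235241370714 190.9484346695187 [[ 0.39331317 -0.91940211 -0.0021224 ]
 [-0.88395284 -0.37878108  0.27413915]
 [-0.25284804 -0.10594643 -0.96168769]] [-0.59791021 -0.03437657  0.39142632]
```

View pics/top0.png

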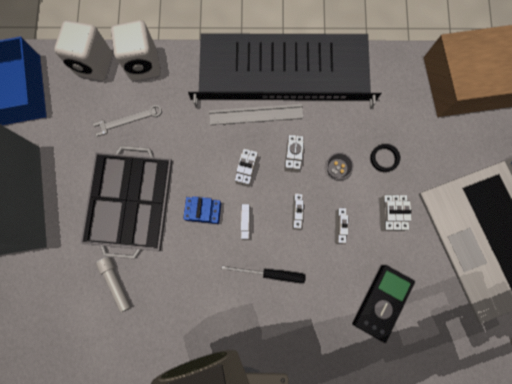

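View pics/scene0.png

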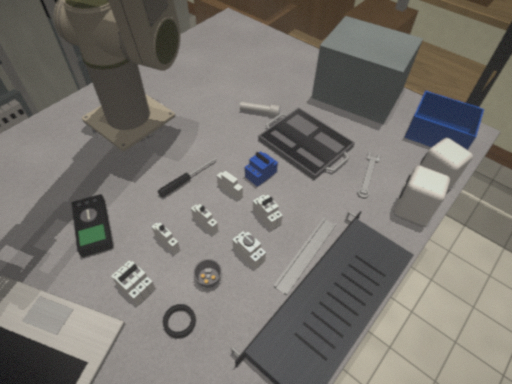

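View pics/wrist0.png

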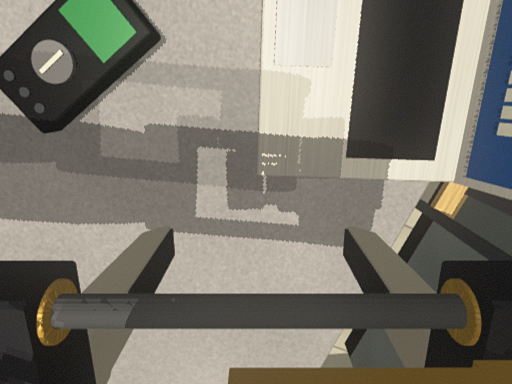

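The top view shows the two-pole breaker at about (246,167), timer (295,152), blank (245,221), single-poles (298,211) and (343,225), three-pole (398,213), the blue look-alike (203,210) and the tray (127,201). I'll enlarge it.

```bash
python3 - <<'E'
import cv2,numpy as np
f=cv2.imread("pics/top0.png")
a=cv2.resize(f[135:265,70:190],None,fx=4.5,fy=4.5,interpolation=cv2.INTER_CUBIC)
a=np.clip(a.astype(float)*2,0,255).astype(np.uint8)
cv2.imwrite("pics/tray.png",a)
b=cv2.resize(f[125:255,230:420],None,fx=4.2,fy=4.2,interpolation=cv2.INTER_CUBIC)
cv2.imwrite("pics/mods.png",b)
E
```

```text
(no output)
```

View pics/tray.png

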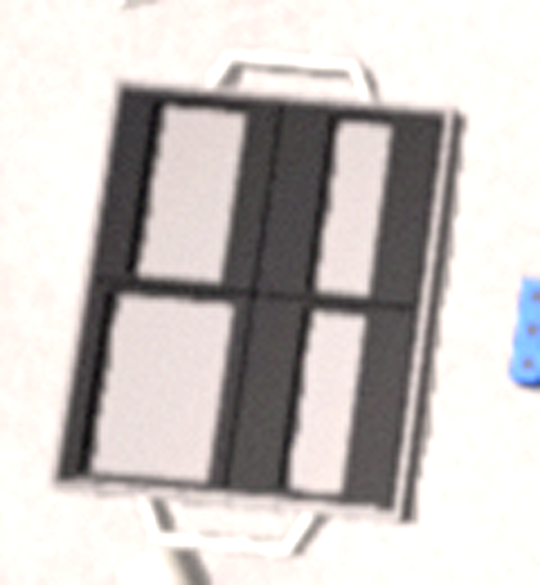

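View pics/mods.png

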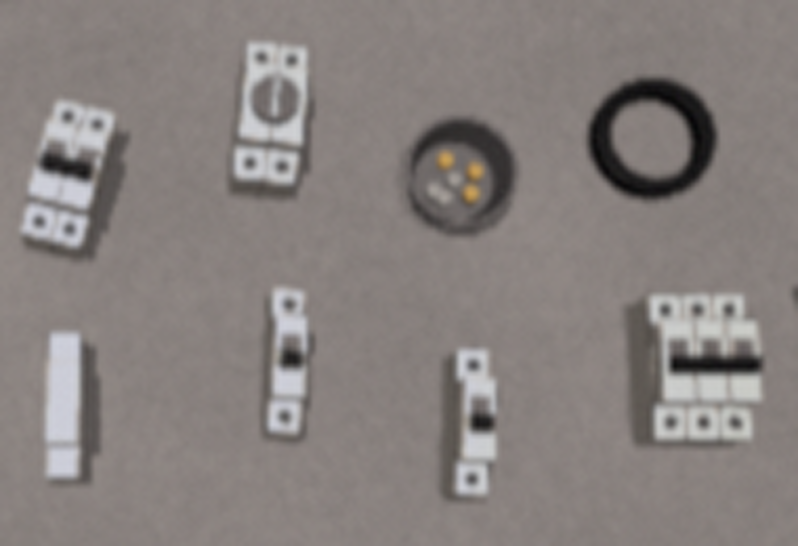

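Enlarged, the tray has the middle pocket at top left, the wide pocket at bottom left and both narrow pockets on the right. The screw dots on the module ends (body top, z = 44 mm) are clear, so I'll cast rays onto that plane. For the tray I'll use the rim corners at z = 22 mm.

```bash
cat > h.py <<'E'
import numpy as np,cv2
from plant import robot
def cast(c,uv,z):
    uv=np.atleast_2d(uv).astype(float)
    d=np.c_[(uv[:,0]-c["cx"])/c["fx"],(uv[:,1]-c["cy"])/c["fy"],np.ones(len(uv))]@c["R"]
    C=-c["R"].T@c["t"]
    return C+d*((z-C[2])/d[:,2])[:,None]
E
python3 - <<'E'
from h import *
c=robot.read_camera("top"); np.set_printoptions(precision=4,suppress=True)
print("cam",-c["R"].T@c["t"])
def m(p): return (np.array(p)+.5)/4.2-.5+[230,125]
def ty(p): return (np.array(p)+.5)/4.5-.5+[70,135]
S={"two":([(68,116),(97,124)],[(39,221),(68,229)]),"three":([(664,310),(697,310),(729,309)],[(671,423),(703,424),(735,424)]),
"a":([(289,303)],[(284,417)]),"b":([(472,365)],[(470,479)]),"timer":([(260,57),(291,60)],[(249,162),(281,166)])}
for k,(A,B) in S.items():
    A=cast(c,m(A),.044);B=cast(c,m(B),.044);d=A.mean(0)-B.mean(0)
    print(k,(A.mean(0)+B.mean(0))[:2]/2,"sp",np.linalg.norm(d),"yaw",np.arctan2(d[1],d[0]),"pitch",np.linalg.norm(A[-1]-A[0])/max(1,len(A)-1),np.linalg.norm(B[-1]-B[0])/max(1,len(A)-1), np.hypot(*(A.mean(0)+B.mean(0))[:2]/2))
B=cast(c,m([(50,332),(80,332),(80,478),(46,478)]),.05);print("blank",B.mean(0))
P=cast(c,ty([(120,85),(460,112),(412,520),(55,487)]),.022);print(P,P.mean(0))
print([np.linalg.norm(P[i]-P[i-1]) for i in range(4)])
Q={"middle":[(163,103),(247,112),(221,283),(136,276)],"wide":[(113,294),(235,303),(211,481),(90,473)],"n1":[(335,120),(392,125),(374,297),(316,291)],"n2":[(308,309),(365,315),(346,493),(288,488)]}
for k,v in Q.items():
    q=cast(c,ty(v),.012);l=(q[0]+q[1]-q[2]-q[3])/2
    print(k,q.mean(0)[:2],"len",np.linalg.norm(l),"wid",np.linalg.norm(q[0]+q[3]-q[1]-q[2])/2,"yaw",np.arctan2(l[1],l[0]))
E
```

```text
cam [ 0.3387 -0.0338  1.014 ]
two [ 0.5877 -0.0072] sp 0.0642574415074683 yaw -0.24851060370432967 pitch 0.01744690898283247 0.017252229331793392 0.5877275557100383
three [ 0.4787 -0.3631] sp 0.06448631442174821 yaw 0.002778167408741902 pitch 0.01828530058316695 0.017754068690418727 0.6007729096520034
a [ 0.4802 -0.1316] sp 0.06486206811075516 yaw -0.052313073485725184 pitch 0.0 0.0 0.49787431889595746
b [ 0.4462 -0.2342] sp 0.0639260429301417 yaw -0.045646443291275936 pitch 0.0 0.0 0.5039415172917433
timer [ 0.6251 -0.1236] sp 0.06358480237507814 yaw -0.10273802304671158 pitch 0.018053595745433564 0.018478261274154015 0.6372424447638652
blank [ 0.4529 -0.007   0.05  ]
[[0.6212 0.3664 0.022 ]
 [0.6074 0.1771 0.022 ]
 [0.3841 0.1922 0.022 ]
 [0.3995 0.3835 0.022 ]] [0.503  0.2798 0.022 ]
[np.float64(0.22235138501046045), np.float64(0.18985134079973515), np.float64(0.2237249522397777), np.float64(0.1918920660272159)]
middle [0.5627 0.3256] len 0.09780256117435072 wid 0.04739814841886837 yaw -0.07786315836901761
wide [0.4547 0.3339] len 0.09751522758327462 wid 0.06662122730854213 yaw -0.05564585121641972
n1 [0.5552 0.2351] len 0.0969351489121145 wid 0.03209869974181758 yaw -0.048832555935056136
n2 [0.4482 0.2439] len 0.09712958953776706 wid 0.03149494668330334 yaw -0.049531906909239164
```

Screw pitch comes out at about 18 mm and screw spacing at about 64 mm on all modules, so the heights and scale are consistent. The tray measures about 223 x 191 with yaw about -0.07; I'll refine its pose with the wrist camera later. Next is a helper that works out moves in tool axes.

```bash
cat >> h.py <<'E'
from scipy.spatial.transform import Rotation as Ro
def go(x,y,z,yaw):
    s=robot.read_state(); R=Ro.from_rotvec(s["orientation"])
    best=None
    for k in (0,np.pi):
        T=Ro.from_euler("z",yaw+k)*Ro.from_euler("x",np.pi)
        w=(R.inv()*T).as_rotvec()
        if best is None or np.linalg.norm(w)<np.linalg.norm(best[0]): best=(w,T)
    w,T=best; d=np.array([x,y,z])-s["tool_pos"]
    print("t",round(s["t"],2),"pos",s["tool_pos"].round(4),"turn",w.round(3),"| shift mm before turn",(R.inv().apply(d)*1000).round(1),"after turn",(T.inv().apply(d)*1000).round(1),"q6",s["q"][5].round(2),"op",s["opening"].round(4),"F",s["force"].round(1))
E
python3 -c "
from h import *
go(.4787,-.363,.16,0.003)"
```

```text
Traceback (most recent call last):
  File "h.py", line 17, in go
    print("t",round(s["t"],2),"pos",s["tool_pos"].round(4),"turn",w.round(3),"| shift mm before turn",(R.inv().apply(d)*1000).round(1),"after turn",(T.inv().apply(d)*1000).round(1),"q6",s["q"][5].round(2),"op",s["opening"].round(4),"F",s["force"].round(1))
                                                                                                                                                                                                                  ^^^^^^^^^^^^^^^^^^
AttributeError: 'float' object has no attribute 'round'
```

```bash
sed -i 's/s\["opening"\].round(4)/round(s["opening"],4)/' h.py; python3 -c "
from h import *
go(.4787,-.363,.16,0.003)"
```

```text
t 0.2 pos [ 0.2357 -0.5514  0.232 ] turn [-0.001  0.     0.401] | shift mm before turn [297.5 -77.7  72.1] after turn [ 243.6 -187.7   72. ] q6 -0.09 op 0.0931 F [ 0.3  0.2 -0.1]
```

Call:
{"api": "step_arm", "payload": {"targets": [{"az": 0.1}, {"az": 0.1}, {"az": 0.1}, {"az": 0.1}, {"tx": 30, "ty": -23.5, "tz": 0}, {"tx": 30, "ty": -23.5, "tz": 0}, {"tx": 30, "ty": -23.5, "tz": 9}, {"tx": 30, "ty": -23.5, "tz": 9}, {"tx": 30, "ty": -23.5, "tz": 9}, {"tx": 30, "ty": -23.5, "tz": 9}, {"tx": 30, "ty": -23.5, "tz": 9}, {"tx": 30, "ty": -23.5, "tz": 9}, {"grip": 40}, {"grip": 40}, {"grip": 40}]}}

```text
schema error: expected keys tx, ty, tz, ax, ay, az, grip
```

```bash
python3 -c "
from h import *
go(.4787,-.363,.04,0.003)
c=robot.read_camera('wrist');cv2.imwrite('pics/w1.png',c['frame'])"
```

```text
t 0.2 pos [ 0.2357 -0.5514  0.232 ] turn [-0.001  0.     0.401] | shift mm before turn [297.5 -77.5 192.1] after turn [ 243.6 -187.7  192. ] q6 -0.09 op 0.0931 F [ 0.3  0.2 -0.1]
```

View pics/w1.png

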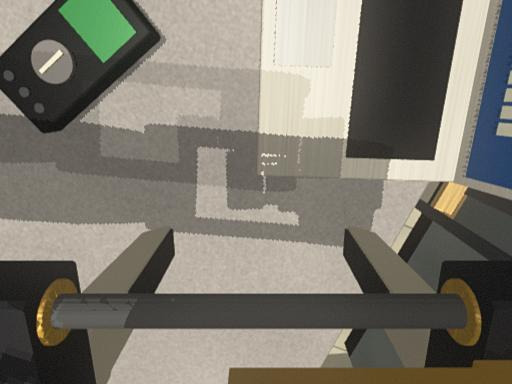

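The call was refused because every row needs all seven keys, so nothing moved. The picture is the same as at the start. I'll resend it with full rows.

Call:
{"api": "step_arm", "payload": {"targets": [{"tx": 0, "ty": 0, "tz": 0, "ax": 0, "ay": 0, "az": 0.1, "grip": 40}, {"tx": 0, "ty": 0, "tz": 0, "ax": 0, "ay": 0, "az": 0.1, "grip": 40}, {"tx": 0, "ty": 0, "tz": 0, "ax": 0, "ay": 0, "az": 0.1, "grip": 40}, {"tx": 0, "ty": 0, "tz": 0, "ax": 0, "ay": 0, "az": 0.1, "grip": 40}, {"tx": 30, "ty": -23.5, "tz": 9, "ax": 0, "ay": 0, "az": 0, "grip": 40}, {"tx": 30, "ty": -23.5, "tz": 9, "ax": 0, "ay": 0, "az": 0, "grip": 40}, {"tx": 30, "ty": -23.5, "tz": 9, "ax": 0, "ay": 0, "az": 0, "grip": 40}, {"tx": 30, "ty": -23.5, "tz": 9, "ax": 0, "ay": 0, "az": 0, "grip": 40}, {"tx": 30, "ty": -23.5, "tz": 9, "ax": 0, "ay": 0, "az": 0, "grip": 40}, {"tx": 30, "ty": -23.5, "tz": 9, "ax": 0, "ay": 0, "az": 0, "grip": 40}, {"tx": 30, "ty": -23.5, "tz": 9, "ax": 0, "ay": 0, "az": 0, "grip": 40}, {"tx": 30, "ty": -23.5, "tz": 9, "ax": 0, "ay": 0, "az": 0, "grip": 40}, {"tx": 0, "ty": 0, "tz": 0, "ax": 0, "ay": 0, "az": 0, "grip": 40}, {"tx": 0, "ty": 0, "tz": 0, "ax": 0, "ay": 0, "az": 0, "grip": 40}]}}

```text
t: 1.65
tool_pos: [0.4752, -0.3622, 0.1602]
orientation: [-3.141, -0.009, 0.002]
force: [-0.1, -0.3, -0.7]
opening: 0.0787
```

```bash
python3 -c "
from h import *
go(.4787,-.363,.04,0.003)
c=robot.read_camera('wrist');cv2.imwrite('pics/w1.png',c['frame'])"
```

```text
t 1.65 pos [ 0.4752 -0.3622  0.1602] turn [-0.     0.001  0.003] | shift mm before turn [  3.6   0.9 120.2] after turn [  3.5   0.8 120.2] q6 0.83 op 0.0787 F [-0.1 -0.3 -0.7]
```

View pics/w1.png

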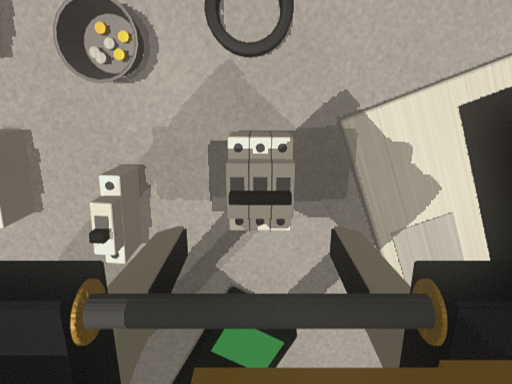

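The wrist view shows the three-pole breaker centred between the fingers, with screws at (238,148), (260,148), (282,147) and (239,222), (260,222), (283,222). I'll cross-check the position from these.

```bash
python3 -c "
from h import *
c=robot.read_camera('wrist')
print(cast(c,[(238,148),(260,148),(282,147),(239,222),(260,222),(283,222)],.044).round(4), cast(c,[(260,148),(260,222)],.044).mean(0))"
```

```text
[[ 0.5085 -0.3458  0.044 ]
 [ 0.5086 -0.3638  0.044 ]
 [ 0.5095 -0.3818  0.044 ]
 [ 0.4437 -0.3458  0.044 ]
 [ 0.4437 -0.3642  0.044 ]
 [ 0.4438 -0.3843  0.044 ]] [ 0.47617486 -0.36399719  0.044     ]
```

The wrist camera gives (0.476, -0.364), which agrees with the top view to within 3 mm. I'll descend and grip.

Call:
{"api": "step_arm", "payload": {"targets": [{"tx": 2, "ty": 1, "tz": 30, "ax": 0, "ay": 0, "az": 0, "grip": 40}, {"tx": 0, "ty": 0, "tz": 30, "ax": 0, "ay": 0, "az": 0, "grip": 40}, {"tx": 0, "ty": 0, "tz": 30, "ax": 0, "ay": 0, "az": 0, "grip": 40}, {"tx": 0, "ty": 0, "tz": 30, "ax": 0, "ay": 0, "az": 0, "grip": 40}, {"tx": 0, "ty": 0, "tz": 0, "ax": 0, "ay": 0, "az": 0, "grip": 40}, {"tx": 0, "ty": 0, "tz": 0, "ax": 0, "ay": 0, "az": 0, "grip": 255}, {"tx": 0, "ty": 0, "tz": 0, "ax": 0, "ay": 0, "az": 0, "grip": 255}, {"tx": 0, "ty": 0, "tz": 0, "ax": 0, "ay": 0, "az": 0, "grip": 255}, {"tx": 0, "ty": 0, "tz": 0, "ax": 0, "ay": 0, "az": 0, "grip": 255}, {"tx": 0, "ty": 0, "tz": 0, "ax": 0, "ay": 0, "az": 0, "grip": 255}, {"tx": 0, "ty": 0, "tz": 0, "ax": 0, "ay": 0, "az": 0, "grip": 255}], "squeeze": 30}}

```text
t: 2.85
tool_pos: [0.4781, -0.3645, 0.0428]
orientation: [3.14, 0.006, 0.003]
force: [-1.4, 1.2, 7.4]
opening: 0.054
```

Opening is 54 mm, which matches the three-pole width. I'll lift it.

Call:
{"api": "step_arm", "payload": {"targets": [{"tx": 0, "ty": 0, "tz": -20, "ax": 0, "ay": 0, "az": 0, "grip": 255}, {"tx": 0, "ty": 0, "tz": -40, "ax": 0, "ay": 0, "az": 0, "grip": 255}, {"tx": 0, "ty": 0, "tz": -40, "ax": 0, "ay": 0, "az": 0, "grip": 255}, {"tx": 0, "ty": 0, "tz": -40, "ax": 0, "ay": 0, "az": 0, "grip": 255}, {"tx": 0, "ty": 0, "tz": 0, "ax": 0, "ay": 0, "az": 0.075, "grip": 255}]}}

```text
t: 3.35
tool_pos: [0.48, -0.3664, 0.1889]
orientation: [3.132, -0.112, 0.014]
force: [1.1, -0.3, -2.9]
opening: 0.0537
```

```bash
python3 -c "
from h import *
go(.48,.2,.18,-.072)"
```

```text
t 3.35 pos [ 0.48   -0.3664  0.1889] turn [ 0.007 -0.009  0.001] | shift mm before turn [ -40.5 -565.     4.3] after turn [ -40.7 -564.9    8.9] q6 0.91 op 0.0537 F [ 1.1 -0.3 -2.9]
```

```bash
python3 -c "
from h import *
go(.40,.27,.25,-.072)"
```

```text
t 3.35 pos [ 0.48   -0.3664  0.1889] turn [ 0.007 -0.009  0.001] | shift mm before turn [-124.6 -628.6  -66.9] after turn [-125.6 -629.   -61.1] q6 0.91 op 0.0537 F [ 1.1 -0.3 -2.9]
```

Call:
{"api": "step_arm", "payload": {"targets": [{"tx": -7, "ty": -37, "tz": -3.6, "ax": 0, "ay": 0, "az": 0, "grip": 255}, {"tx": -7, "ty": -37, "tz": -3.6, "ax": 0, "ay": 0, "az": 0, "grip": 255}, {"tx": -7, "ty": -37, "tz": -3.6, "ax": 0, "ay": 0, "az": 0, "grip": 255}, {"tx": -7, "ty": -37, "tz": -3.6, "ax": 0, "ay": 0, "az": 0, "grip": 255}, {"tx": -7, "ty": -37, "tz": -3.6, "ax": 0, "ay": 0, "az": 0, "grip": 255}, {"tx": -7, "ty": -37, "tz": -3.6, "ax": 0, "ay": 0, "az": 0, "grip": 255}, {"tx": -7, "ty": -37, "tz": -3.6, "ax": 0, "ay": 0, "az": 0, "grip": 255}, {"tx": -7, "ty": -37, "tz": -3.6, "ax": 0, "ay": 0, "az": 0, "grip": 255}, {"tx": -7, "ty": -37, "tz": -3.6, "ax": 0, "ay": 0, "az": 0, "grip": 255}, {"tx": -7, "ty": -37, "tz": -3.6, "ax": 0, "ay": 0, "az": 0, "grip": 255}, {"tx": -7, "ty": -37, "tz": -3.6, "ax": 0, "ay": 0, "az": 0, "grip": 255}, {"tx": -7, "ty": -37, "tz": -3.6, "ax": 0, "ay": 0, "az": 0, "grip": 255}, {"tx": -7, "ty": -37, "tz": -3.6, "ax": 0, "ay": 0, "az": 0, "grip": 255}, {"tx": -7, "ty": -37, "tz": -3.6, "ax": 0, "ay": 0, "az": 0, "grip": 255}, {"tx": -7, "ty": -37, "tz": -3.6, "ax": 0, "ay": 0, "az": 0, "grip": 255}, {"tx": -7, "ty": -37, "tz": -3.6, "ax": 0, "ay": 0, "az": 0, "grip": 255}, {"tx": -7, "ty": -37, "tz": -3.6, "ax": 0, "ay": 0, "az": 0, "grip": 255}, {"tx": 0, "ty": 0, "tz": 0, "ax": 0, "ay": 0, "az": 0, "grip": 255}, {"tx": 0, "ty": 0, "tz": 0, "ax": 0, "ay": 0, "az": 0, "grip": 255}]}}

```text
t: 5.25
tool_pos: [0.4026, 0.2726, 0.2418]
orientation: [3.139, -0.108, -0.0]
force: [-0.8, -0.2, -3.6]
opening: 0.0538
```

```bash
python3 -c "
from h import *
import pickle
go(.4523,.33,.15,-.072)
c=robot.read_camera('wrist');cv2.imwrite('pics/w2.png',c['frame']);pickle.dump(c,open('w2.pkl','wb'))
f=np.clip(c['frame'].astype(float)*2,0,255).astype(np.uint8)
cv2.imwrite('pics/w2b.png',cv2.resize(f,None,fx=1.5,fy=1.5,interpolation=cv2.INTER_CUBIC))"
```

```text
t 5.25 pos [0.4026 0.2726 0.2418] turn [0.001 0.    0.003] | shift mm before turn [ 45.7 -60.7  91.8] after turn [ 45.4 -60.8  91.8] q6 2.13 op 0.0538 F [-0.8 -0.2 -3.6]
```

View pics/w2b.png

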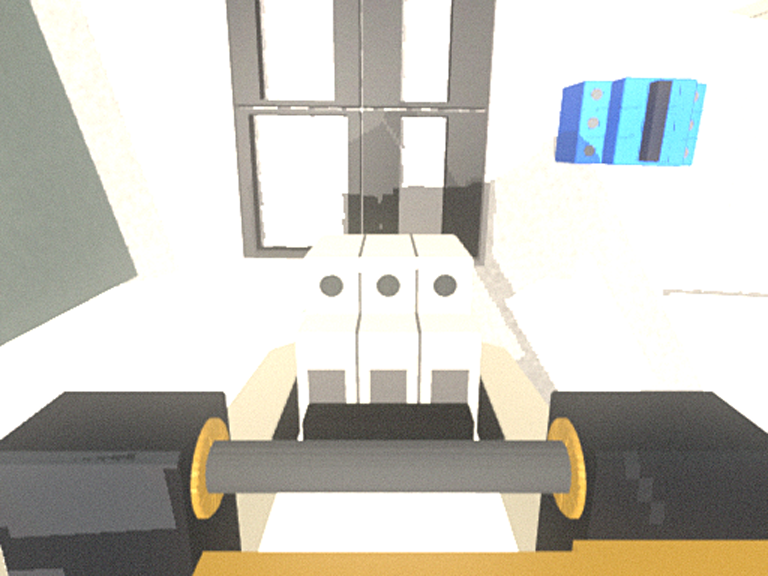

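The view shows the breaker held square. The seam cross of the four inserts (the tray centre) is at about (361,108) in the 1.5x picture, and the wide pocket spans columns 252–348 and rows 113–248.

```bash
python3 -c "
from h import *
import pickle
c=pickle.load(open('w2.pkl','rb'));m=lambda p:(np.array(p)+.5)/1.5-.5
print('cross',cast(c,m([(361,108)]),.022), 'seam',cast(c,m([(361,10),(361,225)]),.022).round(4))
print('wide',cast(c,m([(252,113),(348,113),(258,248)]),.022).round(4))
print('rim L/R row 104',cast(c,m([(234,104),(489,111)]),.022).round(4))
print('near edge',cast(c,m([(244,257),(300,259)]),.022).round(4))
"
```

```text
cross [[0.50350604 0.28496955 0.022     ]] seam [[0.5657 0.2798 0.022 ]
 [0.4203 0.2919 0.022 ]]
wide [[0.5055 0.3627 0.022 ]
 [0.5008 0.2945 0.022 ]
 [0.408  0.3722 0.022 ]]
rim L/R row 104 [[0.5123 0.3746 0.022 ]
 [0.4953 0.1942 0.022 ]]
near edge [[0.4018 0.3839 0.022 ]
 [0.3972 0.3411 0.022 ]]
```

```bash
python3 -c "
from h import *
go(.454,.332,.12,-.078)"
```

```text
t 5.3 pos [0.4028 0.2718 0.2417] turn [0.001 0.    0.008] | shift mm before turn [ 46.9 -63.7 121.6] after turn [ 46.3 -64.  121.7] q6 2.13 op 0.0535 F [ 0.2 -1.8 -3.4]
```

Call:
{"api": "step_arm", "payload": {"targets": [{"tx": 15.5, "ty": -21, "tz": 20, "ax": 0, "ay": 0, "az": 0.008, "grip": 255}, {"tx": 15.5, "ty": -21, "tz": 20, "ax": 0, "ay": 0, "az": 0, "grip": 255}, {"tx": 15.5, "ty": -21.5, "tz": 20, "ax": 0, "ay": 0, "az": 0, "grip": 255}, {"tx": 0, "ty": 0, "tz": 30, "ax": 0, "ay": 0, "az": 0, "grip": 255}, {"tx": 0, "ty": 0, "tz": 30, "ax": 0, "ay": 0, "az": 0, "grip": 255}, {"tx": 0, "ty": 0, "tz": 0, "ax": 0, "ay": 0, "az": 0, "grip": 255}, {"tx": 0, "ty": 0, "tz": 0, "ax": 0, "ay": 0, "az": 0, "grip": 255}]}}

```text
t: 6.0
tool_pos: [0.4543, 0.3305, 0.1218]
orientation: [3.138, -0.127, -0.002]
force: [0.2, -0.1, -3.1]
opening: 0.0537
```

```bash
python3 -c "
from h import *
go(.454,.332,.053,-.078)
c=robot.read_camera('top');cv2.imwrite('pics/t3.png',cv2.resize(c['frame'][130:280,20:220],None,fx=4,fy=4,interpolation=cv2.INTER_CUBIC))"
```

```text
t 6.0 pos [0.4543 0.3305 0.1218] turn [ 0.001  0.001 -0.003] | shift mm before turn [-0.3 -1.5 68.8] after turn [-0.4 -1.5 68.8] q6 2.19 op 0.0537 F [ 0.2 -0.1 -3.1]
```

View pics/t3.png

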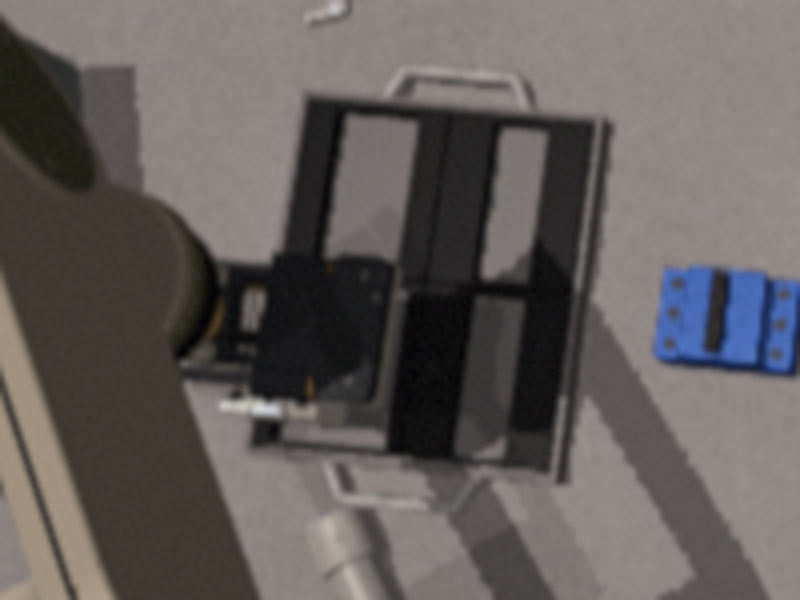

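The gripper covers the wide pocket in this view, as it should, and the path down is clear. I'll lower it, stopping just above the floor.

Call:
{"api": "step_arm", "payload": {"targets": [{"tx": 0, "ty": -1.5, "tz": 20, "ax": 0, "ay": 0, "az": 0, "grip": 255}, {"tx": 0, "ty": 0, "tz": 20, "ax": 0, "ay": 0, "az": 0, "grip": 255}, {"tx": 0, "ty": 0, "tz": 15, "ax": 0, "ay": 0, "az": 0, "grip": 255}, {"tx": 0, "ty": 0, "tz": 8, "ax": 0, "ay": 0, "az": 0, "grip": 255}, {"tx": 0, "ty": 0, "tz": 4, "ax": 0, "ay": 0, "az": 0, "grip": 255}, {"tx": 0, "ty": 0, "tz": 0, "ax": 0, "ay": 0, "az": 0, "grip": 255}, {"tx": 0, "ty": 0, "tz": 0, "ax": 0, "ay": 0, "az": 0, "grip": 255}]}}

```text
t: 6.75
tool_pos: [0.455, 0.3337, 0.0558]
orientation: [-3.138, 0.124, -0.002]
force: [0.7, 0.1, -3.3]
opening: 0.0536
```

Call:
{"api": "step_arm", "payload": {"targets": [{"tx": 0, "ty": 1, "tz": 2, "ax": 0, "ay": 0, "az": 0, "grip": 255}, {"tx": 0, "ty": 0, "tz": 2, "ax": 0, "ay": 0, "az": 0, "grip": 255}, {"tx": 0, "ty": 0, "tz": 0, "ax": 0, "ay": 0, "az": 0, "grip": 255}, {"tx": 0, "ty": 0, "tz": 0, "ax": 0, "ay": 0, "az": 0, "grip": 255}]}}

```text
t: 7.15
tool_pos: [0.4549, 0.3327, 0.0517]
orientation: [-3.138, 0.124, -0.002]
force: [-2.4, 0.3, 4.0]
opening: 0.0539
```

The force has turned positive, so it is on the floor. I'll release and rise.

Call:
{"api": "step_arm", "payload": {"targets": [{"tx": 0, "ty": 0, "tz": 0, "ax": 0, "ay": 0, "az": 0, "grip": 60}, {"tx": 0, "ty": 0, "tz": 0, "ax": 0, "ay": 0, "az": 0, "grip": 60}, {"tx": 0, "ty": 0, "tz": 0, "ax": 0, "ay": 0, "az": 0, "grip": 60}, {"tx": 0, "ty": 0, "tz": 0, "ax": 0, "ay": 0, "az": 0, "grip": 60}, {"tx": 0, "ty": 0, "tz": -30, "ax": 0, "ay": 0, "az": 0, "grip": 60}, {"tx": 0, "ty": 0, "tz": -40, "ax": 0, "ay": 0, "az": 0, "grip": 60}, {"tx": 0, "ty": 0, "tz": -40, "ax": 0, "ay": 0, "az": 0, "grip": 60}, {"tx": 0, "ty": 0, "tz": -10, "ax": 0, "ay": 0, "az": 0, "grip": 60}]}}

```text
t: 7.95
tool_pos: [0.4568, 0.3338, 0.1766]
orientation: [-3.135, 0.124, -0.011]
force: [0.3, 1.0, 0.4]
opening: 0.0709
```

```bash
python3 -c "
from h import *
go(.5877,-.0072,.16,-.2485)
c=robot.read_camera('wrist');cv2.imwrite('pics/w4.png',c['frame'])"
```

```text
t 7.95 pos [0.4568 0.3338 0.1766] turn [-0.005 -0.006  0.169] | shift mm before turn [157.3 329.6  16.1] after turn [210.7 298.3  16.6] q6 2.19 op 0.0709 F [0.3 1.  0.4]
```

View pics/w4.png

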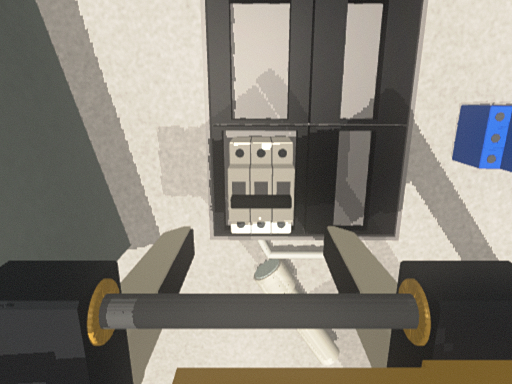

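The three-pole breaker stands square in the wide pocket. Next is the two-pole.

Call:
{"api": "step_arm", "payload": {"targets": [{"tx": 17.5, "ty": 36.6, "tz": 0, "ax": 0, "ay": 0, "az": 0, "grip": 75}, {"tx": 17.5, "ty": 36.6, "tz": 0, "ax": 0, "ay": 0, "az": 0, "grip": 75}, {"tx": 17.5, "ty": 36.6, "tz": 0, "ax": 0, "ay": 0, "az": 0, "grip": 75}, {"tx": 17.5, "ty": 36.6, "tz": 0, "ax": 0, "ay": 0, "az": 0, "grip": 75}, {"tx": 17.5, "ty": 36.6, "tz": 0, "ax": 0, "ay": 0, "az": 0, "grip": 75}, {"tx": 17.5, "ty": 36.6, "tz": 0, "ax": 0, "ay": 0, "az": 0, "grip": 75}, {"tx": 17.5, "ty": 36.6, "tz": 0, "ax": 0, "ay": 0, "az": 0, "grip": 75}, {"tx": 17.5, "ty": 36.6, "tz": 0, "ax": 0, "ay": 0, "az": 0, "grip": 75}, {"tx": 17.5, "ty": 36.6, "tz": 0, "ax": 0, "ay": 0, "az": 0, "grip": 75}, {"tx": 0, "ty": 0, "tz": 0, "ax": 0, "ay": 0, "az": 0.085, "grip": 75}, {"tx": 0, "ty": 0, "tz": 0, "ax": 0, "ay": 0, "az": 0.085, "grip": 75}, {"tx": 0, "ty": 0, "tz": 0, "ax": 0, "ay": 0, "az": 0, "grip": 75}]}}

```text
t: 9.2
tool_pos: [0.5845, -0.009, 0.1689]
orientation: [3.117, -0.394, -0.004]
force: [0.2, 0.1, 0.0]
opening: 0.0657
```

```bash
python3 -c "
from h import *
import pickle
go(.5877,-.0072,.04,-.2485)
c=robot.read_camera('wrist');cv2.imwrite('pics/w5.png',c['frame']);pickle.dump(c,open('w5.pkl','wb'))"
```

```text
t 9.2 pos [ 0.5845 -0.009   0.1689] turn [ 0.     0.003 -0.003] | shift mm before turn [  3.   -2.6 128.9] after turn [  2.7  -2.5 128.9] q6 1.72 op 0.0657 F [0.2 0.1 0. ]
```

View pics/w5.png

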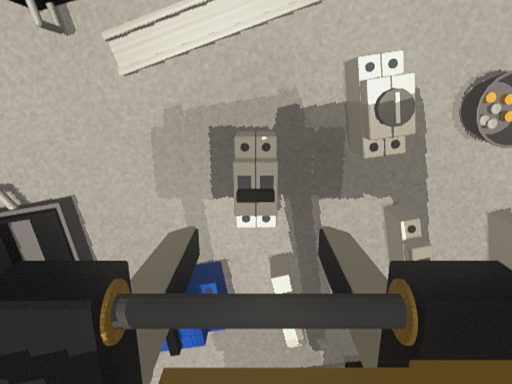

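The two-pole is centred at about column 256, aligned with the tool, with screws near (245,148), (267,148), (246,219) and (266,219).

```bash
python3 -c "
from h import *
import pickle
c=pickle.load(open('w5.pkl','rb'))
p=cast(c,[(245,148),(267,148),(246,219),(266,219)],.044);print(p.round(4),p.mean(0));m=p.mean(0)
go(m[0],m[1],.04,-.2485)"
```

```text
[[ 0.6186 -0.0062  0.044 ]
 [ 0.6139 -0.0242  0.044 ]
 [ 0.5565  0.0095  0.044 ]
 [ 0.552  -0.0079  0.044 ]] [ 0.58526305 -0.00718262  0.044     ]
t 9.25 pos [ 0.5845 -0.0086  0.1692] turn [0.    0.002 0.001] | shift mm before turn [  0.6  -1.6 129.2] after turn [  0.3  -1.6 129.2] q6 1.72 op 0.0652 F [-0.9  0.1  0.9]
```

Call:
{"api": "step_arm", "payload": {"targets": [{"tx": 1.5, "ty": -2, "tz": 32, "ax": 0, "ay": 0, "az": 0, "grip": 75}, {"tx": 0, "ty": 0, "tz": 32, "ax": 0, "ay": 0, "az": 0, "grip": 75}, {"tx": 0, "ty": 0, "tz": 32, "ax": 0, "ay": 0, "az": 0, "grip": 75}, {"tx": 0, "ty": 0, "tz": 32, "ax": 0, "ay": 0, "az": 0, "grip": 75}, {"tx": 0, "ty": 0, "tz": 0, "ax": 0, "ay": 0, "az": 0, "grip": 75}, {"tx": 0, "ty": 0, "tz": 0, "ax": 0, "ay": 0, "az": 0, "grip": 255}, {"tx": 0, "ty": 0, "tz": 0, "ax": 0, "ay": 0, "az": 0, "grip": 255}, {"tx": 0, "ty": 0, "tz": 0, "ax": 0, "ay": 0, "az": 0, "grip": 255}, {"tx": 0, "ty": 0, "tz": 0, "ax": 0, "ay": 0, "az": 0, "grip": 255}, {"tx": 0, "ty": 0, "tz": 0, "ax": 0, "ay": 0, "az": 0, "grip": 255}, {"tx": 0, "ty": 0, "tz": 0, "ax": 0, "ay": 0, "az": 0, "grip": 255}, {"tx": 0, "ty": 0, "tz": 0, "ax": 0, "ay": 0, "az": 0, "grip": 255}]}}

```text
t: 10.45
tool_pos: [0.5884, -0.0071, 0.0445]
orientation: [-3.117, 0.39, -0.004]
force: [-1.8, -0.2, 7.8]
opening: 0.0358
```

Opening is 35.8 mm, which matches the two-pole width. I'll lift it and turn to the tray's yaw.

Call:
{"api": "step_arm", "payload": {"targets": [{"tx": 0, "ty": 0, "tz": -20, "ax": 0, "ay": 0, "az": 0, "grip": 255}, {"tx": 0, "ty": 0, "tz": -40, "ax": 0, "ay": 0, "az": 0, "grip": 255}, {"tx": 0, "ty": 0, "tz": -40, "ax": 0, "ay": 0, "az": 0, "grip": 255}, {"tx": 0, "ty": 0, "tz": -30, "ax": 0, "ay": 0, "az": 0, "grip": 255}, {"tx": 0, "ty": 0, "tz": 0, "ax": 0, "ay": 0, "az": -0.085, "grip": 255}, {"tx": 0, "ty": 0, "tz": 0, "ax": 0, "ay": 0, "az": -0.085, "grip": 255}, {"tx": 0, "ty": 0, "tz": 0, "ax": 0, "ay": 0, "az": 0, "grip": 255}]}}

```text
t: 11.15
tool_pos: [0.5871, -0.007, 0.173]
orientation: [-3.139, 0.122, -0.0]
force: [0.1, -0.0, -1.6]
opening: 0.0357
```

```bash
python3 -c "
from h import *
go(.562,.324,.16,-.078)"
```

```text
t 11.15 pos [ 0.5871 -0.007   0.173 ] turn [-0. -0.  0.] | shift mm before turn [ -50.8 -328.    13.1] after turn [ -50.9 -328.    13. ] q6 1.55 op 0.0357 F [ 0.1 -0.  -1.6]
```

Call:
{"api": "step_arm", "payload": {"targets": [{"tx": -5.6, "ty": -36.5, "tz": 0, "ax": 0, "ay": 0, "az": 0, "grip": 255}, {"tx": -5.6, "ty": -36.5, "tz": 0, "ax": 0, "ay": 0, "az": 0, "grip": 255}, {"tx": -5.6, "ty": -36.5, "tz": 0, "ax": 0, "ay": 0, "az": 0, "grip": 255}, {"tx": -5.6, "ty": -36.5, "tz": 0, "ax": 0, "ay": 0, "az": 0, "grip": 255}, {"tx": -5.6, "ty": -36.5, "tz": 0, "ax": 0, "ay": 0, "az": 0, "grip": 255}, {"tx": -5.6, "ty": -36.5, "tz": 0, "ax": 0, "ay": 0, "az": 0, "grip": 255}, {"tx": -5.6, "ty": -36.5, "tz": 0, "ax": 0, "ay": 0, "az": 0, "grip": 255}, {"tx": -5.6, "ty": -36.5, "tz": 0, "ax": 0, "ay": 0, "az": 0, "grip": 255}, {"tx": -5.6, "ty": -36.5, "tz": 0, "ax": 0, "ay": 0, "az": 0, "grip": 255}, {"tx": 0, "ty": 0, "tz": 30, "ax": 0, "ay": 0, "az": 0, "grip": 255}, {"tx": 0, "ty": 0, "tz": 30, "ax": 0, "ay": 0, "az": 0, "grip": 255}, {"tx": 0, "ty": 0, "tz": 0, "ax": 0, "ay": 0, "az": 0, "grip": 255}, {"tx": 0, "ty": 0, "tz": 0, "ax": 0, "ay": 0, "az": 0, "grip": 255}]}}

```text
t: 12.45
tool_pos: [0.5622, 0.324, 0.1121]
orientation: [3.138, -0.127, -0.004]
force: [0.5, 0.4, -1.5]
opening: 0.0359
```

```bash
python3 -c "
from h import *
go(.562,.324,.0545,-.078)
c=robot.read_camera('wrist');cv2.imwrite('pics/w6.png',c['frame'])"
```

```text
t 12.45 pos [0.5622 0.324  0.1121] turn [ 0.001  0.002 -0.003] | shift mm before turn [-0.1 -0.1 57.6] after turn [-0.2  0.  57.6] q6 2.1 op 0.0359 F [ 0.5  0.4 -1.5]
```

View pics/w6.png

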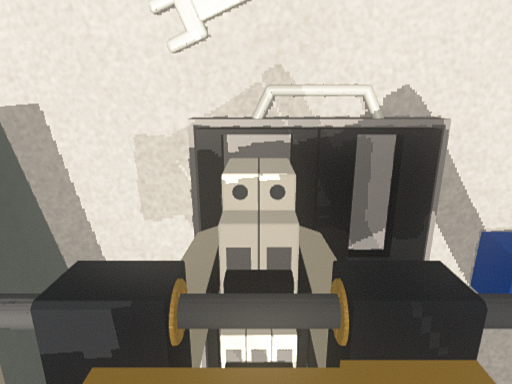

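The two-pole is lined up over the middle pocket, whose visible far edge is centred under it at column 258. I'll lower it.

Call:
{"api": "step_arm", "payload": {"targets": [{"tx": 0, "ty": 0, "tz": 20, "ax": 0, "ay": 0, "az": 0, "grip": 255}, {"tx": 0, "ty": 0, "tz": 20, "ax": 0, "ay": 0, "az": 0, "grip": 255}, {"tx": 0, "ty": 0, "tz": 10, "ax": 0, "ay": 0, "az": 0, "grip": 255}, {"tx": 0, "ty": 0, "tz": 5, "ax": 0, "ay": 0, "az": 0, "grip": 255}, {"tx": 0, "ty": 0, "tz": 2, "ax": 0, "ay": 0, "az": 0, "grip": 255}, {"tx": 0, "ty": 0, "tz": 0, "ax": 0, "ay": 0, "az": 0, "grip": 255}, {"tx": 0, "ty": 0, "tz": 0, "ax": 0, "ay": 0, "az": 0, "grip": 255}]}}

```text
t: 13.2
tool_pos: [0.5637, 0.3248, 0.057]
orientation: [-3.138, 0.125, -0.002]
force: [0.0, 0.1, -1.3]
opening: 0.0357
```

Call:
{"api": "step_arm", "payload": {"targets": [{"tx": -1, "ty": 0, "tz": 2, "ax": 0, "ay": 0, "az": 0, "grip": 255}, {"tx": 0, "ty": 0, "tz": 2, "ax": 0, "ay": 0, "az": 0, "grip": 255}, {"tx": 0, "ty": 0, "tz": 0, "ax": 0, "ay": 0, "az": 0, "grip": 255}, {"tx": 0, "ty": 0, "tz": 0, "ax": 0, "ay": 0, "az": 0, "grip": 255}]}}

```text
t: 13.6
tool_pos: [0.5624, 0.3249, 0.0534]
orientation: [-3.139, 0.124, -0.002]
force: [-4.2, -1.4, 7.3]
opening: 0.0359
```

It has touched the floor. I'll release, rise and head for single-pole a.

Call:
{"api": "step_arm", "payload": {"targets": [{"tx": 0, "ty": 0, "tz": 0, "ax": 0, "ay": 0, "az": 0, "grip": 110}, {"tx": 0, "ty": 0, "tz": 0, "ax": 0, "ay": 0, "az": 0, "grip": 110}, {"tx": 0, "ty": 0, "tz": 0, "ax": 0, "ay": 0, "az": 0, "grip": 110}, {"tx": 0, "ty": 0, "tz": 0, "ax": 0, "ay": 0, "az": 0, "grip": 110}, {"tx": 0, "ty": 0, "tz": -30, "ax": 0, "ay": 0, "az": 0, "grip": 110}, {"tx": 0, "ty": 0, "tz": -40, "ax": 0, "ay": 0, "az": 0, "grip": 110}, {"tx": 0, "ty": 0, "tz": -40, "ax": 0, "ay": 0, "az": 0, "grip": 110}, {"tx": 0, "ty": 0, "tz": 0, "ax": 0, "ay": 0, "az": 0, "grip": 110}]}}

```text
t: 14.4
tool_pos: [0.5657, 0.3264, 0.1699]
orientation: [-3.134, 0.124, -0.016]
force: [0.7, 0.3, 0.6]
opening: 0.053
```

```bash
python3 -c "
from h import *
go(.4795,-.132,.16,-.05)
c=robot.read_camera('wrist');cv2.imwrite('pics/w7.png',c['frame'])"
```

```text
t 14.4 pos [0.5657 0.3264 0.1699] turn [-0.006 -0.01  -0.029] | shift mm before turn [-49.8 463.8   6.7] after turn [-63.2 462.1   9.9] q6 2.09 op 0.053 F [0.7 0.3 0.6]
```

View pics/w7.png

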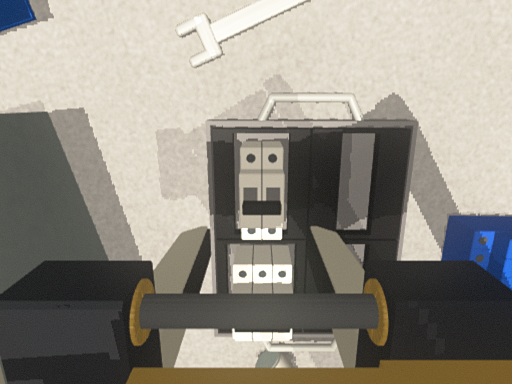

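The two-pole stands in the middle pocket. On to single-pole a.

Call:
{"api": "step_arm", "payload": {"targets": [{"tx": -4.2, "ty": 38.6, "tz": 0, "ax": 0, "ay": 0, "az": -0.028, "grip": 110}, {"tx": -5.2, "ty": 38.5, "tz": 0, "ax": 0, "ay": 0, "az": 0, "grip": 110}, {"tx": -5.2, "ty": 38.5, "tz": 0, "ax": 0, "ay": 0, "az": 0, "grip": 110}, {"tx": -5.2, "ty": 38.5, "tz": 0, "ax": 0, "ay": 0, "az": 0, "grip": 110}, {"tx": -5.2, "ty": 38.5, "tz": 0, "ax": 0, "ay": 0, "az": 0, "grip": 110}, {"tx": -5.2, "ty": 38.5, "tz": 0, "ax": 0, "ay": 0, "az": 0, "grip": 110}, {"tx": -5.2, "ty": 38.5, "tz": 0, "ax": 0, "ay": 0, "az": 0, "grip": 110}, {"tx": -5.2, "ty": 38.5, "tz": 0, "ax": 0, "ay": 0, "az": 0, "grip": 110}, {"tx": -5.2, "ty": 38.5, "tz": 0, "ax": 0, "ay": 0, "az": 0, "grip": 110}, {"tx": -5.2, "ty": 38.5, "tz": 0, "ax": 0, "ay": 0, "az": 0, "grip": 110}, {"tx": -5.2, "ty": 38.5, "tz": 0, "ax": 0, "ay": 0, "az": 0, "grip": 110}, {"tx": -5.2, "ty": 38.5, "tz": 0, "ax": 0, "ay": 0, "az": 0, "grip": 110}, {"tx": 0, "ty": 0, "tz": 0, "ax": 0, "ay": 0, "az": 0, "grip": 110}, {"tx": 0, "ty": 0, "tz": 0, "ax": 0, "ay": 0, "az": 0, "grip": 110}]}}

```text
t: 15.85
tool_pos: [0.4752, -0.1339, 0.1607]
orientation: [-3.139, 0.084, 0.003]
force: [-0.1, 0.1, 0.1]
opening: 0.053
```

```bash
python3 -c "
from h import *
import pickle
go(.4795,-.132,.04,-.05)
c=robot.read_camera('wrist');cv2.imwrite('pics/w8.png',c['frame']);pickle.dump(c,open('w8.pkl','wb'))"
```

```text
t 15.85 pos [ 0.4752 -0.1339  0.1607] turn [-0.001  0.002 -0.004] | shift mm before turn [  4.4  -2.  120.6] after turn [  4.2  -2.1 120.7] q6 1.25 op 0.053 F [-0.1  0.1  0.1]
```

View pics/w8.png

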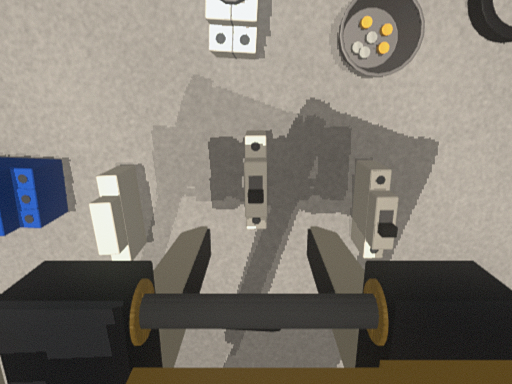

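Single-pole a has screws at (255,147) and (256,220). The blank at (115,215) is well clear of the fingers.

```bash
python3 -c "
from h import *
import pickle
c=pickle.load(open('w8.pkl','rb'))
p=cast(c,[(255,147),(256,220)],.044);m=p.mean(0);print(p.round(4),m)
go(m[0],m[1],.04,-.05)"
```

```text
[[ 0.5098 -0.1325  0.044 ]
 [ 0.446  -0.1298  0.044 ]] [ 0.47789693 -0.13117765  0.044     ]
t 15.9 pos [ 0.4755 -0.1331  0.1608] turn [-0.001  0.001 -0.002] | shift mm before turn [  2.5  -1.9 120.8] after turn [  2.3  -2.  120.8] q6 1.25 op 0.0528 F [-0.3 -0.4 -0.2]
```

Call:
{"api": "step_arm", "payload": {"targets": [{"tx": 3, "ty": -2, "tz": 30, "ax": 0, "ay": 0, "az": 0, "grip": 110}, {"tx": 0, "ty": 0, "tz": 30, "ax": 0, "ay": 0, "az": 0, "grip": 110}, {"tx": 0, "ty": 0, "tz": 30, "ax": 0, "ay": 0, "az": 0, "grip": 110}, {"tx": 0, "ty": 0, "tz": 30, "ax": 0, "ay": 0, "az": 0, "grip": 110}, {"tx": 0, "ty": 0, "tz": 0, "ax": 0, "ay": 0, "az": 0, "grip": 110}, {"tx": 0, "ty": 0, "tz": 0, "ax": 0, "ay": 0, "az": 0, "grip": 255}, {"tx": 0, "ty": 0, "tz": 0, "ax": 0, "ay": 0, "az": 0, "grip": 255}, {"tx": 0, "ty": 0, "tz": 0, "ax": 0, "ay": 0, "az": 0, "grip": 255}, {"tx": 0, "ty": 0, "tz": 0, "ax": 0, "ay": 0, "az": 0, "grip": 255}, {"tx": 0, "ty": 0, "tz": 0, "ax": 0, "ay": 0, "az": 0, "grip": 255}, {"tx": 0, "ty": 0, "tz": 0, "ax": 0, "ay": 0, "az": 0, "grip": 255}, {"tx": 0, "ty": 0, "tz": 0, "ax": 0, "ay": 0, "az": 0, "grip": 255}], "squeeze": 20}}

```text
t: 17.1
tool_pos: [0.4797, -0.132, 0.0428]
orientation: [3.14, -0.081, 0.002]
force: [-0.8, 1.0, 5.9]
opening: 0.0178
```

Opening is 17.8 mm, which is correct. I'll lift it.

Call:
{"api": "step_arm", "payload": {"targets": [{"tx": 0, "ty": 0, "tz": -20, "ax": 0, "ay": 0, "az": 0, "grip": 255}, {"tx": 0, "ty": 0, "tz": -40, "ax": 0, "ay": 0, "az": 0, "grip": 255}, {"tx": 0, "ty": 0, "tz": -40, "ax": 0, "ay": 0, "az": 0, "grip": 255}, {"tx": 0, "ty": 0, "tz": -30, "ax": 0, "ay": 0, "az": 0, "grip": 255}, {"tx": 0, "ty": 0, "tz": 0, "ax": 0, "ay": 0, "az": 0.028, "grip": 255}, {"tx": 0, "ty": 0, "tz": 0, "ax": 0, "ay": 0, "az": 0, "grip": 255}]}}

```text
t: 17.7
tool_pos: [0.4793, -0.1319, 0.1721]
orientation: [3.139, -0.126, 0.002]
force: [-0.3, -0.0, -1.7]
opening: 0.0182
```

```bash
python3 -c "
from h import *
go(.555,.234,.16,-.078)"
```

```text
t 17.7 pos [ 0.4793 -0.1319  0.1721] turn [ 0.    -0.001 -0.002] | shift mm before turn [  46.1 -370.8   12. ] after turn [  47.  -370.7   12.1] q6 1.28 op 0.0182 F [-0.3 -0.  -1.7]
```

Call:
{"api": "step_arm", "payload": {"targets": [{"tx": 4.7, "ty": -37, "tz": 0, "ax": 0, "ay": 0, "az": 0, "grip": 255}, {"tx": 4.7, "ty": -37, "tz": 0, "ax": 0, "ay": 0, "az": 0, "grip": 255}, {"tx": 4.7, "ty": -37, "tz": 0, "ax": 0, "ay": 0, "az": 0, "grip": 255}, {"tx": 4.7, "ty": -37, "tz": 0, "ax": 0, "ay": 0, "az": 0, "grip": 255}, {"tx": 4.7, "ty": -37, "tz": 0, "ax": 0, "ay": 0, "az": 0, "grip": 255}, {"tx": 4.7, "ty": -37, "tz": 0, "ax": 0, "ay": 0, "az": 0, "grip": 255}, {"tx": 4.7, "ty": -37, "tz": 0, "ax": 0, "ay": 0, "az": 0, "grip": 255}, {"tx": 4.7, "ty": -37, "tz": 0, "ax": 0, "ay": 0, "az": 0, "grip": 255}, {"tx": 4.7, "ty": -37, "tz": 0, "ax": 0, "ay": 0, "az": 0, "grip": 255}, {"tx": 4.7, "ty": -37, "tz": 0, "ax": 0, "ay": 0, "az": 0, "grip": 255}, {"tx": 0, "ty": 0, "tz": 30, "ax": 0, "ay": 0, "az": 0, "grip": 255}, {"tx": 0, "ty": 0, "tz": 30, "ax": 0, "ay": 0, "az": 0, "grip": 255}, {"tx": 0, "ty": 0, "tz": 0, "ax": 0, "ay": 0, "az": 0, "grip": 255}, {"tx": 0, "ty": 0, "tz": 0, "ax": 0, "ay": 0, "az": 0, "grip": 255}]}}

```text
t: 19.1
tool_pos: [0.5534, 0.2327, 0.1097]
orientation: [3.137, -0.124, -0.007]
force: [0.7, 0.3, -0.4]
opening: 0.018
```

```bash
python3 -c "
from h import *
go(.555,.234,.053,-.078)
c=robot.read_camera('wrist');cv2.imwrite('pics/w9.png',c['frame'])"
```

```text
t 19.1 pos [0.5534 0.2327 0.1097] turn [ 0.002  0.005 -0.001] | shift mm before turn [ 1.7 -1.5 56.7] after turn [ 1.5 -1.4 56.7] q6 1.96 op 0.018 F [ 0.7  0.3 -0.4]
```

View pics/w9.png

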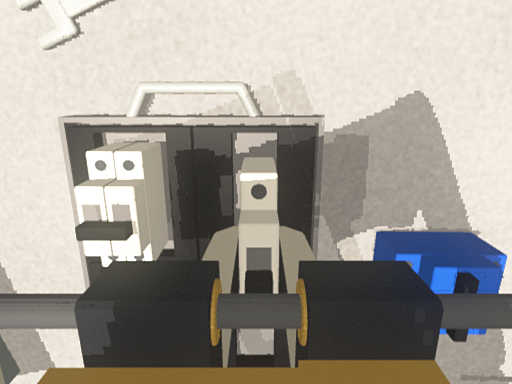

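The narrow pocket's far edge spans columns 235–277 and the breaker is at 258, so it is centred. I'll lower it.

Call:
{"api": "step_arm", "payload": {"targets": [{"tx": 1, "ty": -1.5, "tz": 20, "ax": 0, "ay": 0, "az": 0, "grip": 255}, {"tx": 0, "ty": 0, "tz": 20, "ax": 0, "ay": 0, "az": 0, "grip": 255}, {"tx": 0, "ty": 0, "tz": 10, "ax": 0, "ay": 0, "az": 0, "grip": 255}, {"tx": 0, "ty": 0, "tz": 4, "ax": 0, "ay": 0, "az": 0, "grip": 255}, {"tx": 0, "ty": 0, "tz": 2, "ax": 0, "ay": 0, "az": 0, "grip": 255}, {"tx": 0, "ty": 0, "tz": 0, "ax": 0, "ay": 0, "az": 0, "grip": 255}, {"tx": 0, "ty": 0, "tz": 0, "ax": 0, "ay": 0, "az": 0, "grip": 255}]}}

```text
t: 19.85
tool_pos: [0.5571, 0.235, 0.057]
orientation: [-3.139, 0.124, -0.002]
force: [-0.3, 0.0, -0.8]
opening: 0.018
```

Call:
{"api": "step_arm", "payload": {"targets": [{"tx": -2, "ty": 0.5, "tz": 2, "ax": 0, "ay": 0, "az": 0, "grip": 255}, {"tx": 0, "ty": 0, "tz": 2, "ax": 0, "ay": 0, "az": 0, "grip": 255}, {"tx": 0, "ty": 0, "tz": 1.5, "ax": 0, "ay": 0, "az": 0, "grip": 255}, {"tx": 0, "ty": 0, "tz": 0, "ax": 0, "ay": 0, "az": 0, "grip": 255}, {"tx": 0, "ty": 0, "tz": 0, "ax": 0, "ay": 0, "az": 0, "grip": 255}]}}

```text
t: 20.35
tool_pos: [0.5544, 0.2346, 0.0517]
orientation: [-3.139, 0.124, -0.001]
force: [-5.4, -1.0, 10.5]
opening: 0.0178
```

It is down. I'll release to about 36 mm, which keeps the fingers clear of the neighbours, and rise.

Call:
{"api": "step_arm", "payload": {"targets": [{"tx": 0, "ty": 0, "tz": 0, "ax": 0, "ay": 0, "az": 0, "grip": 150}, {"tx": 0, "ty": 0, "tz": 0, "ax": 0, "ay": 0, "az": 0, "grip": 150}, {"tx": 0, "ty": 0, "tz": 0, "ax": 0, "ay": 0, "az": 0, "grip": 150}, {"tx": 0, "ty": 0, "tz": 0, "ax": 0, "ay": 0, "az": 0, "grip": 150}, {"tx": 0, "ty": 0, "tz": -30, "ax": 0, "ay": 0, "az": 0, "grip": 150}, {"tx": 0, "ty": 0, "tz": -40, "ax": 0, "ay": 0, "az": 0, "grip": 150}, {"tx": 0, "ty": 0, "tz": -40, "ax": 0, "ay": 0, "az": 0, "grip": 150}, {"tx": 0, "ty": 0, "tz": 0, "ax": 0, "ay": 0, "az": 0, "grip": 150}]}}

```text
t: 21.15
tool_pos: [0.5581, 0.2358, 0.1678]
orientation: [-3.135, 0.124, -0.017]
force: [0.1, 0.7, 1.0]
opening: 0.0383
```

```bash
python3 -c "
from h import *
go(.446,-.234,.16,-.046)
c=robot.read_camera('wrist');cv2.imwrite('pics/w10.png',c['frame'])"
```

```text
t 21.15 pos [0.5581 0.2358 0.1678] turn [-0.004 -0.01  -0.033] | shift mm before turn [-74.7 477.2   5. ] after turn [-90.4 474.4   7.8] q6 1.96 op 0.0383 F [0.1 0.7 1. ]
```

View pics/w10.png

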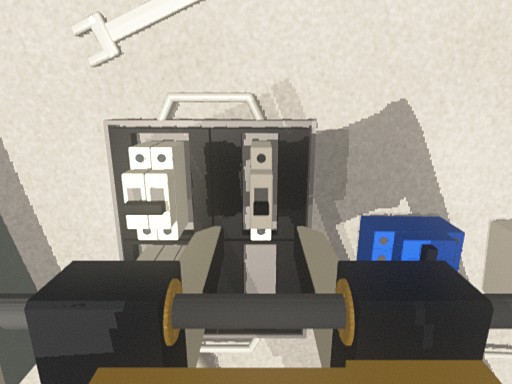

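Single-pole a is standing in the far narrow pocket. Now single-pole b.

Call:
{"api": "step_arm", "payload": {"targets": [{"tx": 0, "ty": 0, "tz": 0, "ax": 0, "ay": 0, "az": -0.032, "grip": 115}, {"tx": -7.3, "ty": 39.5, "tz": 0, "ax": 0, "ay": 0, "az": 0, "grip": 115}, {"tx": -7.3, "ty": 39.5, "tz": 0, "ax": 0, "ay": 0, "az": 0, "grip": 115}, {"tx": -7.3, "ty": 39.5, "tz": 0, "ax": 0, "ay": 0, "az": 0, "grip": 115}, {"tx": -7.3, "ty": 39.5, "tz": 0, "ax": 0, "ay": 0, "az": 0, "grip": 115}, {"tx": -7.3, "ty": 39.5, "tz": 0, "ax": 0, "ay": 0, "az": 0, "grip": 115}, {"tx": -7.3, "ty": 39.5, "tz": 0, "ax": 0, "ay": 0, "az": 0, "grip": 115}, {"tx": -7.3, "ty": 39.5, "tz": 0, "ax": 0, "ay": 0, "az": 0, "grip": 115}, {"tx": -7.3, "ty": 39.5, "tz": 0, "ax": 0, "ay": 0, "az": 0, "grip": 115}, {"tx": -7.3, "ty": 39.5, "tz": 0, "ax": 0, "ay": 0, "az": 0, "grip": 115}, {"tx": -7.3, "ty": 39.5, "tz": 0, "ax": 0, "ay": 0, "az": 0, "grip": 115}, {"tx": -7.3, "ty": 39.5, "tz": 0, "ax": 0, "ay": 0, "az": 0, "grip": 115}, {"tx": -7.3, "ty": 39.5, "tz": 0, "ax": 0, "ay": 0, "az": 0, "grip": 115}, {"tx": 0, "ty": 0, "tz": 0, "ax": 0, "ay": 0, "az": 0, "grip": 115}, {"tx": 0, "ty": 0, "tz": 0, "ax": 0, "ay": 0, "az": 0, "grip": 115}]}}

```text
t: 22.7
tool_pos: [0.4434, -0.2349, 0.1588]
orientation: [-3.139, 0.078, 0.003]
force: [0.4, 1.0, -0.5]
opening: 0.0511
```

```bash
python3 -c "
from h import *
import pickle
go(.4455,-.234,.04,-.046)
c=robot.read_camera('wrist');cv2.imwrite('pics/w11.png',c['frame']);pickle.dump(c,open('w11.pkl','wb'))"
```

```text
t 22.7 pos [ 0.4434 -0.2349  0.1588] turn [-0.002  0.002 -0.004] | shift mm before turn [  2.3  -0.8 118.8] after turn [  2.1  -1.  118.8] q6 1.03 op 0.0511 F [ 0.4  1.  -0.5]
```

View pics/w11.png

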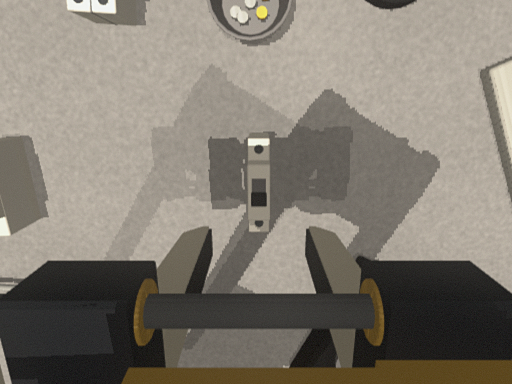

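Single-pole b is centred (screws at (258,149) and (259,223)) and nothing is near it. I'll descend and grip.

Call:
{"api": "step_arm", "payload": {"targets": [{"tx": 1.5, "ty": -0.5, "tz": 30, "ax": 0, "ay": 0, "az": 0, "grip": 115}, {"tx": 0, "ty": 0, "tz": 30, "ax": 0, "ay": 0, "az": 0, "grip": 115}, {"tx": 0, "ty": 0, "tz": 30, "ax": 0, "ay": 0, "az": 0, "grip": 115}, {"tx": 0, "ty": 0, "tz": 28, "ax": 0, "ay": 0, "az": 0, "grip": 115}, {"tx": 0, "ty": 0, "tz": 0, "ax": 0, "ay": 0, "az": 0, "grip": 115}, {"tx": 0, "ty": 0, "tz": 0, "ax": 0, "ay": 0, "az": 0, "grip": 255}, {"tx": 0, "ty": 0, "tz": 0, "ax": 0, "ay": 0, "az": 0, "grip": 255}, {"tx": 0, "ty": 0, "tz": 0, "ax": 0, "ay": 0, "az": 0, "grip": 255}, {"tx": 0, "ty": 0, "tz": 0, "ax": 0, "ay": 0, "az": 0, "grip": 255}, {"tx": 0, "ty": 0, "tz": 0, "ax": 0, "ay": 0, "az": 0, "grip": 255}, {"tx": 0, "ty": 0, "tz": 0, "ax": 0, "ay": 0, "az": 0, "grip": 255}, {"tx": 0, "ty": 0, "tz": 0, "ax": 0, "ay": 0, "az": 0, "grip": 255}]}}

```text
t: 23.95
tool_pos: [0.4466, -0.2349, 0.0434]
orientation: [3.14, -0.074, 0.002]
force: [-0.6, 0.7, 5.6]
opening: 0.0178
```

Call:
{"api": "step_arm", "payload": {"targets": [{"tx": 0, "ty": 0, "tz": -20, "ax": 0, "ay": 0, "az": 0, "grip": 255}, {"tx": 0, "ty": 0, "tz": -40, "ax": 0, "ay": 0, "az": 0, "grip": 255}, {"tx": 0, "ty": 0, "tz": -40, "ax": 0, "ay": 0, "az": 0, "grip": 255}, {"tx": 0, "ty": 0, "tz": -30, "ax": 0, "ay": 0, "az": 0, "grip": 255}, {"tx": 0, "ty": 0, "tz": 0, "ax": 0, "ay": 0, "az": 0.032, "grip": 255}, {"tx": 0, "ty": 0, "tz": 0, "ax": 0, "ay": 0, "az": 0, "grip": 255}]}}

```text
t: 24.55
tool_pos: [0.4464, -0.2349, 0.1735]
orientation: [3.138, -0.125, 0.003]
force: [-0.8, -0.1, -1.4]
opening: 0.0181
```

```bash
python3 -c "
from h import *
go(.4475,.2425,.16,-.078)"
```

```text
t 24.55 pos [ 0.4464 -0.2349  0.1735] turn [ 0.001 -0.002 -0.002] | shift mm before turn [ -37.1 -476.    12.9] after turn [ -36.1 -476.    13.5] q6 1.06 op 0.0181 F [-0.8 -0.1 -1.4]
```

Call:
{"api": "step_arm", "payload": {"targets": [{"tx": -3, "ty": -39.7, "tz": 0, "ax": 0, "ay": 0, "az": 0, "grip": 255}, {"tx": -3, "ty": -39.7, "tz": 0, "ax": 0, "ay": 0, "az": 0, "grip": 255}, {"tx": -3, "ty": -39.7, "tz": 0, "ax": 0, "ay": 0, "az": 0, "grip": 255}, {"tx": -3, "ty": -39.7, "tz": 0, "ax": 0, "ay": 0, "az": 0, "grip": 255}, {"tx": -3, "ty": -39.7, "tz": 0, "ax": 0, "ay": 0, "az": 0, "grip": 255}, {"tx": -3, "ty": -39.7, "tz": 0, "ax": 0, "ay": 0, "az": 0, "grip": 255}, {"tx": -3, "ty": -39.7, "tz": 0, "ax": 0, "ay": 0, "az": 0, "grip": 255}, {"tx": -3, "ty": -39.7, "tz": 0, "ax": 0, "ay": 0, "az": 0, "grip": 255}, {"tx": -3, "ty": -39.7, "tz": 0, "ax": 0, "ay": 0, "az": 0, "grip": 255}, {"tx": -3, "ty": -39.7, "tz": 0, "ax": 0, "ay": 0, "az": 0, "grip": 255}, {"tx": -3, "ty": -39.7, "tz": 0, "ax": 0, "ay": 0, "az": 0, "grip": 255}, {"tx": -3, "ty": -39.7, "tz": 0, "ax": 0, "ay": 0, "az": 0, "grip": 255}, {"tx": 0, "ty": 0, "tz": 0, "ax": 0, "ay": 0, "az": 0, "grip": 255}, {"tx": 0, "ty": 0, "tz": 0, "ax": 0, "ay": 0, "az": 0, "grip": 255}]}}

```text
t: 25.95
tool_pos: [0.4466, 0.2436, 0.1708]
orientation: [3.138, -0.12, -0.004]
force: [0.9, 0.5, -1.4]
opening: 0.0181
```

```bash
python3 -c "
from h import *
go(.4475,.2425,.0523,-.078)
c=robot.read_camera('wrist');cv2.imwrite('pics/w12.png',c['frame'])"
```

```text
t 25.95 pos [0.4466 0.2436 0.1708] turn [0.002 0.003 0.002] | shift mm before turn [  1.3   0.8 118.5] after turn [  1.    1.  118.5] q6 2.05 op 0.0181 F [ 0.9  0.5 -1.4]
```

View pics/w12.png

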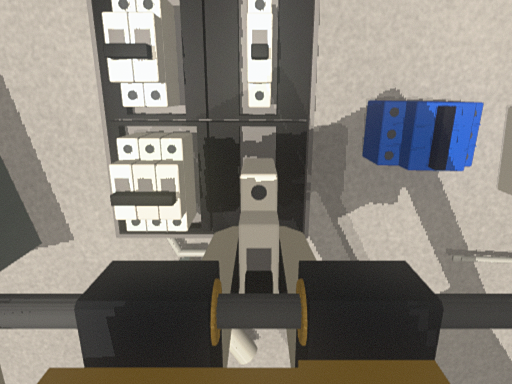

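The other three stand well in their pockets, and single-pole b (column 259) lines up with the near narrow pocket (columns 240–277). I'll lower it.

Call:
{"api": "step_arm", "payload": {"targets": [{"tx": 1, "ty": 0.5, "tz": 30, "ax": 0, "ay": 0, "az": 0, "grip": 255}, {"tx": 0, "ty": 0, "tz": 30, "ax": 0, "ay": 0, "az": 0, "grip": 255}, {"tx": 0, "ty": 0, "tz": 30, "ax": 0, "ay": 0, "az": 0, "grip": 255}, {"tx": 0, "ty": 0, "tz": 15, "ax": 0, "ay": 0, "az": 0, "grip": 255}, {"tx": 0, "ty": 0, "tz": 6, "ax": 0, "ay": 0, "az": 0, "grip": 255}, {"tx": 0, "ty": 0, "tz": 2, "ax": 0, "ay": 0, "az": 0, "grip": 255}, {"tx": 0, "ty": 0, "tz": 0, "ax": 0, "ay": 0, "az": 0, "grip": 255}, {"tx": 0, "ty": 0, "tz": 0, "ax": 0, "ay": 0, "az": 0, "grip": 255}]}}

```text
t: 26.8
tool_pos: [0.4498, 0.2431, 0.0609]
orientation: [-3.138, 0.124, -0.003]
force: [0.8, -0.7, -1.1]
opening: 0.0179
```

Call:
{"api": "step_arm", "payload": {"targets": [{"tx": -2, "ty": 0, "tz": 3, "ax": 0, "ay": 0, "az": 0, "grip": 255}, {"tx": 0, "ty": 0, "tz": 3, "ax": 0, "ay": 0, "az": 0, "grip": 255}, {"tx": 0, "ty": 0, "tz": 2, "ax": 0, "ay": 0, "az": 0, "grip": 255}, {"tx": 0, "ty": 0, "tz": 0, "ax": 0, "ay": 0, "az": 0, "grip": 255}, {"tx": 0, "ty": 0, "tz": 0, "ax": 0, "ay": 0, "az": 0, "grip": 255}]}}

```text
t: 27.3
tool_pos: [0.4468, 0.2431, 0.0523]
orientation: [-3.139, 0.124, -0.0]
force: [-4.0, -1.3, 9.1]
opening: 0.0179
```

It is down. I'll release, rise and swing clear so the top camera can see.

Call:
{"api": "step_arm", "payload": {"targets": [{"tx": 0, "ty": 0, "tz": 0, "ax": 0, "ay": 0, "az": 0, "grip": 150}, {"tx": 0, "ty": 0, "tz": 0, "ax": 0, "ay": 0, "az": 0, "grip": 150}, {"tx": 0, "ty": 0, "tz": 0, "ax": 0, "ay": 0, "az": 0, "grip": 150}, {"tx": 0, "ty": 0, "tz": 0, "ax": 0, "ay": 0, "az": 0, "grip": 150}, {"tx": 0, "ty": 0, "tz": -30, "ax": 0, "ay": 0, "az": 0, "grip": 150}, {"tx": 0, "ty": 0, "tz": -40, "ax": 0, "ay": 0, "az": 0, "grip": 150}, {"tx": 0, "ty": 0, "tz": -40, "ax": 0, "ay": 0, "az": 0, "grip": 150}, {"tx": 0, "ty": 0, "tz": -40, "ax": 0, "ay": 0, "az": 0, "grip": 150}, {"tx": 0, "ty": 40, "tz": 0, "ax": 0, "ay": 0, "az": 0, "grip": 150}, {"tx": 0, "ty": 40, "tz": 0, "ax": 0, "ay": 0, "az": 0, "grip": 150}, {"tx": 0, "ty": 40, "tz": 0, "ax": 0, "ay": 0, "az": 0, "grip": 150}, {"tx": 0, "ty": 40, "tz": 0, "ax": 0, "ay": 0, "az": 0, "grip": 150}, {"tx": 0, "ty": 40, "tz": 0, "ax": 0, "ay": 0, "az": 0, "grip": 150}, {"tx": 0, "ty": 40, "tz": 0, "ax": 0, "ay": 0, "az": 0, "grip": 150}, {"tx": 0, "ty": 40, "tz": 0, "ax": 0, "ay": 0, "az": 0, "grip": 150}, {"tx": 0, "ty": 40, "tz": 0, "ax": 0, "ay": 0, "az": 0, "grip": 150}, {"tx": 0, "ty": 40, "tz": 0, "ax": 0, "ay": 0, "az": 0, "grip": 150}, {"tx": 0, "ty": 40, "tz": 0, "ax": 0, "ay": 0, "az": 0, "grip": 150}, {"tx": 0, "ty": 0, "tz": 0, "ax": 0, "ay": 0, "az": 0, "grip": 150}]}}

```text
t: 29.2
tool_pos: [0.4143, -0.1598, 0.2013]
orientation: [3.137, -0.132, -0.0]
force: [-0.6, 0.7, -0.1]
opening: 0.0386
```

```bash
python3 -c "
from h import *
f=robot.read_camera('top')['frame'];cv2.imwrite('pics/tfull.png',f)
cv2.imwrite('pics/tz.png',cv2.resize(f[135:265,70:190],None,fx=4.5,fy=4.5,interpolation=cv2.INTER_CUBIC))
cv2.imwrite('pics/s2.png',robot.read_camera('scene')['frame'])"
```

```text
(no output)
```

View pics/tz.png

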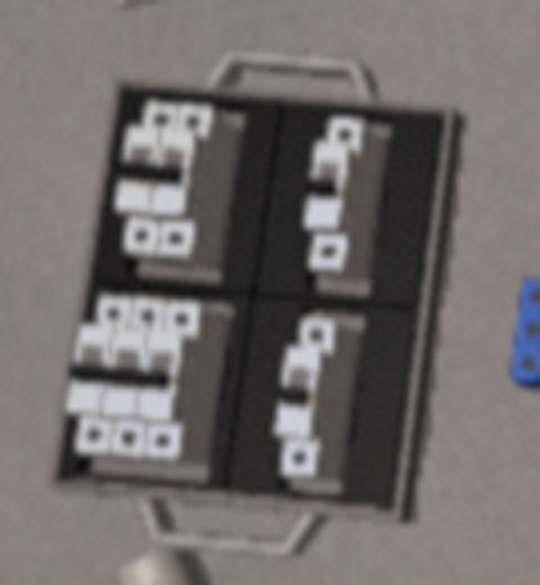

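View pics/tfull.png

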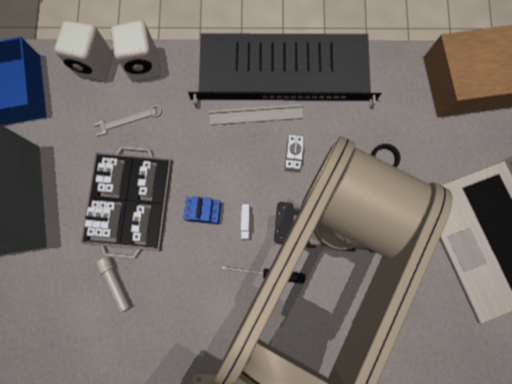

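View pics/s2.png

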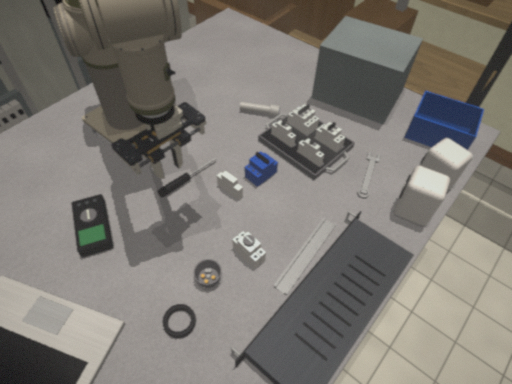

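All four stand upright in their pockets, and the blank and timer sit at their original pixels, (245,221) and (295,152). Before handing in, I'll check the final centres from the screws at z = 0.052.

```bash
python3 -c "
from h import *
c=robot.read_camera('top');t=lambda p:(np.array(p)+.5)/4.5-.5+[70,135]
P={'two':([(160,119),(194,122),(141,236),(176,239)],(.5613,.3237)),'three':([(113,313),(147,316),(181,319),(93,435),(128,438),(162,440)],(.4537,.3321)),'n1':([(345,134),(328,251)],(.5543,.2339)),'n2':([(317,334),(299,458)],(.4467,.2423))}
for k,(v,g) in P.items():
    q=cast(c,t(v),.052);n=len(v)//2;l=q[:n].mean(0)-q[n:].mean(0)
    print(k,q.mean(0).round(4),'err mm',((q.mean(0)[:2]-g)*1000).round(1),'yaw',np.arctan2(l[1],l[0]).round(3),'sp',np.linalg.norm(l).round(4))
a=cv2.imread('pics/top0.png').astype(int);b=c['frame'].astype(int)
for n,(x0,y0,x1,y1) in {'blank':(236,200,254,242),'timer':(282,132,306,174)}.items(): 
    A=a[y0:y1,x0:x1].min(2)>180;B=b[y0:y1,x0:x1].min(2)>180
    print(n,np.argwhere(A).mean(0)[::-1]+[x0,y0],np.argwhere(B).mean(0)[::-1]+[x0,y0])
"
```

```text
two [0.5613 0.3247 0.052 ] err mm [0. 1.] yaw -0.079 sp 0.0641
three [0.4554 0.3327 0.052 ] err mm [1.7 0.6] yaw -0.08 sp 0.0641
n1 [0.5548 0.2343 0.052 ] err mm [0.5 0.4] yaw -0.083 sp 0.0639
n2 [0.4463 0.2428 0.052 ] err mm [-0.4  0.5] yaw -0.083 sp 0.065
blank [244.56481481 220.04166667] [244.5        220.07272727]
timer [294.05235602 151.52879581] [294.08163265 151.42346939]
```

```bash
python3 -c "
from plant import robot
print(robot.close_job())"
```

```text
the job is handed in; nothing more can be done
None
```

All four breakers are in the caddy and the job is handed in, at about 29 s of the 120 s allowed; no verdict was reported. The three-pole is in the wide pocket, the two-pole in the middle one, and a single-pole is in each narrow one.

- **Position:** In the last top-camera check, every centre was within about 2 mm of my estimate of its pocket centre. Yaw was -0.079 to -0.083 rad against about -0.078 for the tray.
- **Seating:** All four stand upright with the toggle up. Each was lowered until the wrist force showed floor contact, at most about 11 N.
- **Look-alikes:** The blank and the timer moved less than 0.2 px in the top image. I left the blue look-alike alone.
- **Disagreements:** My estimates of the tray position differed by about 4–5 mm in y between the rim corners in the top view and the seam cross in the wrist view. I used a value in between, which matched the pocket floors to about 2 mm. One early move call was refused for missing keys, and nothing moved.

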